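# Balance the centrifuge rotor: each vial's partner straight across

## Robot

A 6-joint arm with a two-finger parallel gripper is mounted at the origin on a cart in front of the work surface, level with it; the furniture and walls round the work are solid. World frame = base frame: x ahead of the robot, y to its left, z up, the work surface at z = 0. Lengths are in mm, angles in rad, forces in N, time in s.
With the tool pointing down it reaches from about 350 to 975 mm from the base axis. Payload 17.4 kg.
Tool frame: the origin (TCP) lies at the very end of the fingers, on their centre line; the grasp point (between the pads) lies 19 mm behind it (r.pinch_z is the distance from the TCP to the grasp point, in mm); z points along the fingers, y is the line along which they close (so a half turn about z gives the same grasp; the last joint's range is limited). The gripper opens to 85 mm and grips with 20 to 120 N. Pads are 22 mm wide; open, the fingers measure 114 mm over their backs; the gripper's body (76 mm by 85 mm) begins 54 mm behind the grasp point. The pads swing forward as they close: fully open they stand 13 mm farther back than shut.
Start: joints at [1.08, 0.116, 1.442, -0, 1.584, -0.038], TCP at [295.311, 606.979, 231.303] pointing down, gripper open.
Joint ranges: [-2.83, 2.83], [-0.83, 2.19], [0.07, 2.5], [-1.14, 4.28], [0.01, 3], [-2.97, 2.97]. Speed limits (rad/s): [1.89, 1.89, 2.22, 3.14, 3.14, 3.14].

## Interface

Orientations are given as a unit quaternion [x, y, z, w].
In Python, from rig import r, hand, telemetry, cams gives the robot as it stands. Calls block until the motion is done:
- r.move_pose(position, orientation): joint-space move of the TCP to a pose.
- r.line_to(position, attitude=None, v=150): straight line of the TCP; attitude=None keeps the orientation; v is the mean speed in mm/s.
- r.goto_joints(angles): joint-space move.
- hand.command_gripper(opening): finger opening in mm; the grip force is fixed at half the most; returns when the fingers have stopped.
- r.dwell(seconds).
- r.inverse_kinematics(position, orientation): joint angles nearest the present ones, or None.
- telemetry.state(): the state.
- cams.capture(name): name is "side" or "top"; returns a dict with "pixels" (420x560x3 uint8, red, green, blue), "vertical_fov" (degrees; the focal length in pixels is half the picture's height over the tangent of half this angle, whatever the lens; pixels are square), "cx", "cy" (the principal point, pixels), "k1" (the pictures are not rectified: a ray, as slopes to the right and down, at radius r is drawn at 1 + k1 r^2 times it, then the intrinsics apply), "T" (4x4, takes a point from camera to world coordinates). Camera axes: x right, y down, z forward; pixel columns grow to the right and rows downward; lengths in mm; the calibration is good to about 2 mm. A picture is of the moment at which its call begins. There is no depth.
A pose or a line that the arm cannot do raises r.IKError and nothing moves.
- r.job_done(): hands the job in; it is judged then, once.
The state is a dict: "time": time; "q": joint angles; "joint_velocities": joint speeds; "joint_torque": joint torques, N m; "eef_pos": TCP position; "tool_rot": TCP orientation; "wrist_force": force on the tool from outside, world axes, zero at the start; "torque": the same for the moment, N m; "gripper_width": finger opening in mm; "grasp_force": force on a finger pad.
Only numpy, scipy, OpenCV 4.12 (cv2) and the standard library are available. Lean on these libraries where they do the work, as an engineer would, in place of code of your own. Each camera call takes 0.05 s, during which the arm holds its last target. There are 200 camera calls.

## Task

The centrifuge rotor on the loading stand has to be balanced before its run: every one of the four sample vials in it needs its partner, the vial of the same kind, in the bore straight across the hub. Three partners stand on the bench; the fourth, the small vial, has been put into a wrong bore, where it takes another partner's place. Without knocking any over, move all four partners to their right bores, each set down (not dropped) upright and fully down on the bore's floor, and leave the samples in the bores they are in.

Things in the scene. Friction and masses are not known exactly. Their poses are not given: they have to be found in the camera images.
- rotor: metal disc, diameter 208; origin at centre of underside (30 mm above the bench), z up; turns against 0.3 N m of friction. In mm from its origin: top face z 34; hub flange, diameter 88, to z 37; nut, diameter 30, to z 55. 8 upright blind bores at radius 76, one on its +x axis (white dot at the rim), one every 45 deg: diameter 33, floor z 10, mouth coned to 43 over the top 8 mm.
- small_sample: Sample, standing in a bore of the rotor, stays there; its partner belongs in the bore straight across. Amber glass vial with a smooth white screw cap: body diameter 27, height 51, cap diameter 26 (top 12 mm). Origin: centre of its flat underside, z up its axis. Rigid, closed, 20 to 45 g; gripped by the cap from above.
- tall_sample: Sample, standing in a bore of the rotor, stays there; its partner belongs in the bore straight across. Tall clear tube with a white ribbed screw cap: body diameter 27, height 82, cap diameter 28 (top 17 mm). Origin: centre of its flat underside, z up its axis. Rigid, closed, 20 to 45 g; gripped by the cap from above.
- crimp_sample: Sample, standing in a bore of the rotor, stays there; its partner belongs in the bore straight across. Clear serum vial, narrow neck (diameter 16), aluminium crimp cap: body diameter 27, height 60, cap diameter 20 (top 10 mm). Origin: centre of its flat underside, z up its axis. Rigid, closed, 20 to 45 g; gripped by the cap from above.
- squat_sample: Sample, standing in a bore of the rotor, stays there; its partner belongs in the bore straight across. Squat clear pot with a broad overhanging black disc cap: body diameter 27, height 46, cap diameter 34 (top 10 mm). Origin: centre of its flat underside, z up its axis. Rigid, closed, 20 to 45 g; gripped by the cap from above.
- small_partner: Partner of small_sample; starts in a wrong bore of the rotor, across from a sample of another kind (the bore across from its own sample is empty). Amber glass vial with a smooth white screw cap: body diameter 27, height 51, cap diameter 26 (top 12 mm). Origin: centre of its flat underside, z up its axis. Rigid, closed, 20 to 45 g; gripped by the cap from above.
- tall_partner: Partner of tall_sample; starts upright on the bench, origin at height 0. Tall clear tube with a white ribbed screw cap: body diameter 27, height 82, cap diameter 28 (top 17 mm). Origin: centre of its flat underside, z up its axis. Rigid, closed, 20 to 45 g; gripped by the cap from above.
- crimp_partner: Partner of crimp_sample; starts upright on the bench, origin at height 0. Clear serum vial, narrow neck (diameter 16), aluminium crimp cap: body diameter 27, height 60, cap diameter 20 (top 10 mm). Origin: centre of its flat underside, z up its axis. Rigid, closed, 20 to 45 g; gripped by the cap from above.
- squat_partner: Partner of squat_sample; starts upright on the bench, origin at height 0. Squat clear pot with a broad overhanging black disc cap: body diameter 27, height 46, cap diameter 34 (top 10 mm). Origin: centre of its flat underside, z up its axis. Rigid, closed, 20 to 45 g; gripped by the cap from above.
There are look-alikes about, which are no part of the job. Leave any green look-alike of the crimp_partner alone. Leave any red look-alike of the squat_sample alone.

How it is judged:
By the outcome, as a careful person would: the job done as asked, in the order asked, and still so for the second after the job is handed in, with the robot touching nothing.
It also fails if it takes over 96 s, if anything falls off the work surface, if the arm or the gripper's body presses on something with over 40 N, if the wrist force passes 120 N, or if a joint passes its speed limit or range.

## Working session

There is one attempt and no reset: what is moved stays moved. The work goes in short steps, each a Python script; the robot and the scene stay as the last script left them, time stands still between calls to the robot, and variables do not carry over. Pictures are saved under pics/ and viewed, at most 14 in all, crops included, and the job is handed in when it is done.

```bash
mkdir -p pics; ls; cat > h.py <<'E'
import numpy as np, cv2
from rig import r, hand, telemetry, cams
def ray(c,px):
    px=np.atleast_2d(np.array(px,float))
    f=210/np.tan(np.radians(c["vertical_fov"])/2)
    d=(px-[c["cx"],c["cy"]])/f; u=d.copy()
    for _ in range(30): u=d/(1+c["k1"]*(u**2).sum(1,keepdims=True))
    T=np.array(c["T"]); v=np.c_[u,np.ones(len(u))]@T[:3,:3].T
    return T[:3,3],v
def plane(c,px,z):
    o,v=ray(c,px); return o+v*((z-o[2])/v[:,2:])
def proj(c,P):
    f=210/np.tan(np.radians(c["vertical_fov"])/2)
    T=np.array(c["T"]); p=(np.atleast_2d(P)-T[:3,3])@T[:3,:3]
    u=p[:,:2]/p[:,2:]; u=u*(1+c["k1"]*(u**2).sum(1,keepdims=True)); return u*f+[c["cx"],c["cy"]]
E
python3 - <<'E'
from h import *
import pickle
for n in("top","side"):
    c=cams.capture(n); pickle.dump(c,open(n+".pkl","wb"))
    print(n,c["vertical_fov"],c["cx"],c["cy"],c["k1"],np.round(c["T"],3).tolist())
    cv2.imwrite(f"pics/{n}0.png",cv2.resize(c["pixels"][:,:,::-1],(800,600),interpolation=cv2.INTER_CUBIC))
print(telemetry.state())
E
```

```text
pics
top 48.009471823057424 283.73543842001067 208.06921333661234 -0.13978795088384835 [[0.023, -0.991, 0.131, 393.31], [-1.0, -0.024, -0.004, 63.077], [0.008, -0.131, -0.991, 1448.337], [0.0, 0.0, 0.0, 1.0]]
side 52.540973096098504 279.29082872502374 214.7332035153398 0.02409021497342943 [[0.829, -0.255, 0.498, 10.474], [-0.559, -0.394, 0.729, -780.079], [0.011, -0.883, -0.47, 587.662], [0.0, 0.0, 0.0, 1.0]]
{'time': 0.1, 'q': array([ 1.08019113e+00,  1.16446332e-01,  1.44218500e+00, -1.16934259e-05,
        1.58400520e+00, -3.78174881e-02]), 'joint_velocities': array([-4.69387665e-05, -1.10320863e-03, -2.45053506e-03, -2.23260231e-03,
        3.35058408e-05, -1.83103463e-03]), 'joint_torque': array([ 1.78311206e-03, -7.33669853e+01, -6.33787751e+01, -1.52848411e-04,
        5.29523328e-03, -8.24274230e-05]), 'eef_pos': array([295.23801894, 606.82318101, 230.63875185]), 'tool_rot': array([ 2.24464907e-01,  9.74482033e-01, -5.05355881e-04, -1.30660548e-04]), 'wrist_force': array([ 0.3726387 , -0.19388803,  0.72377175]), 'torque': array([0.03010134, 0.04472248, 0.01695187]), 'grasp_force': 0.0, 'gripper_width': 85.55660677980296}
```

View pics/top0.png

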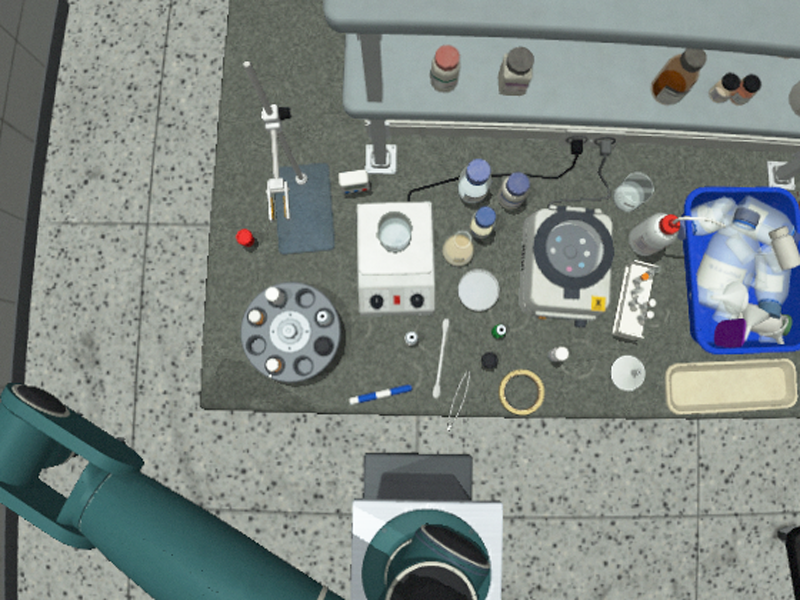

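View pics/side0.png

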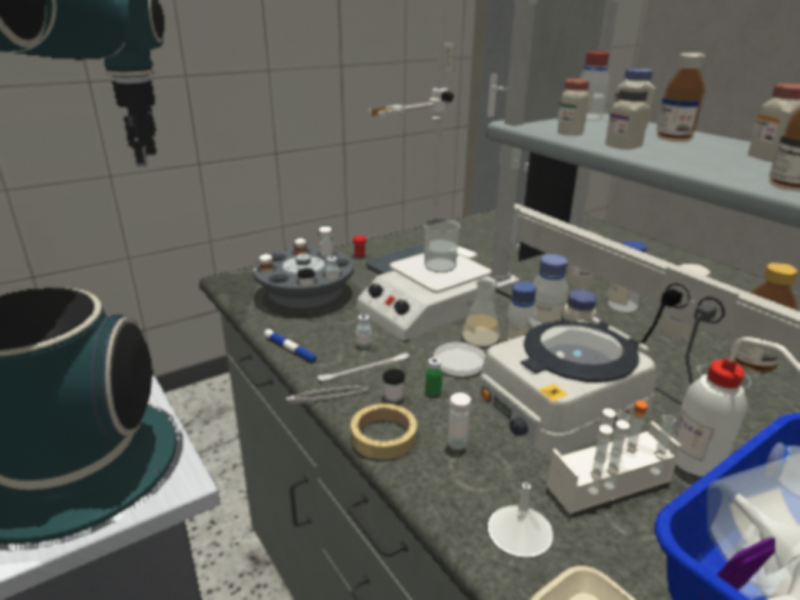

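The top view (800x600 scale) shows the rotor at about (291,333). Its caps are white (273,295), amber (257,317) and (274,366), crimp (323,317) and black (323,346). The bench partners are crimp (411,339), squat (489,361) and tall (560,354). The look-alikes are green (500,331) and red (246,238).

```bash
python3 - <<'E'
from h import *
import pickle
t=pickle.load(open("top.pkl","rb"))
im=t["pixels"][:,:,::-1]
a=cv2.resize(im[190:275,160:245],(595,595),interpolation=cv2.INTER_CUBIC)
cv2.imwrite("pics/rot.png",a)
b=cv2.resize(im[215:265,270:410],(800,286),interpolation=cv2.INTER_CUBIC)
s=pickle.load(open("side.pkl","rb"))["pixels"][:,:,::-1]
d=cv2.resize(s[150:225,165:265],(400,300),interpolation=cv2.INTER_CUBIC)
e=cv2.resize(s[215:325,240:340],(273,300),interpolation=cv2.INTER_CUBIC)
o=np.zeros((590,800,3),np.uint8);o[:286]=b;o[288:588,:400]=d;o[288:588,410:683]=e
cv2.imwrite("pics/b.png",o)
E
```

```text
(no output)
```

View pics/rot.png

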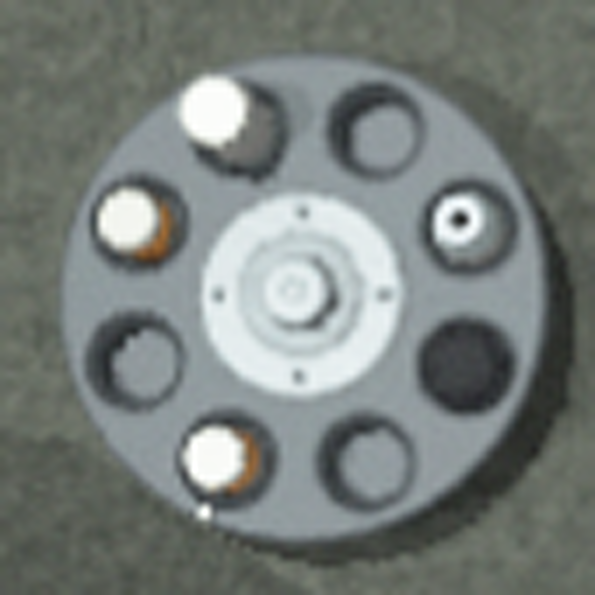

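View pics/b.png

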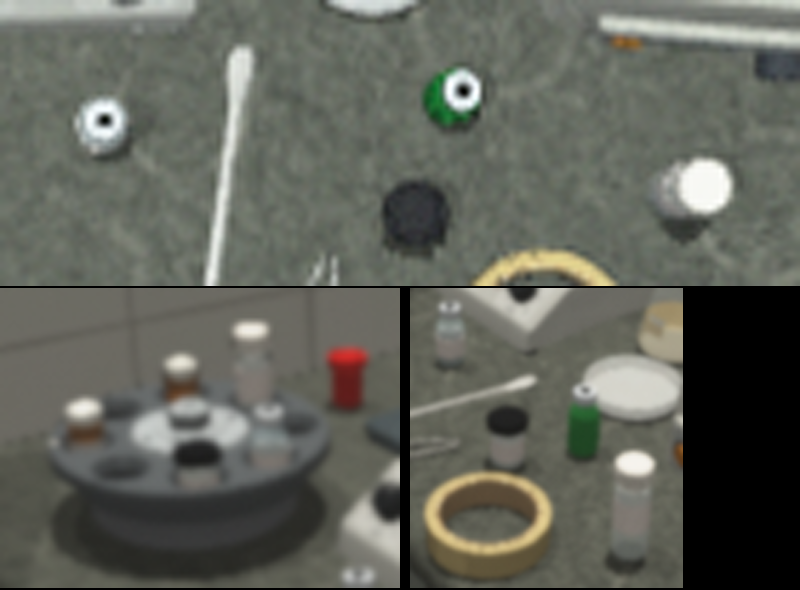

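Reading the rotor crop clockwise from the dot, the bores are: amber A (225,460), empty (133,362), amber B (137,222), tall (240,130), empty (375,130), crimp (468,225), squat (465,365), empty (365,462). Across from A is an empty bore, so A is the sample. B faces squat, so B is the misplaced partner. On the bench, clear crimp, squat and tall are the partners; the green and red ones are the look-alikes.

```bash
cat > meas.py <<'E'
from h import *
def blob(c,mask,xy,rad=9):
    """centroid of the mask component(s) nearest xy"""
    n,l,st,ce=cv2.connectedComponentsWithStats(mask.astype(np.uint8))
    i=min((i for i in range(1,n) if st[i,4]>6),key=lambda i:np.hypot(*(ce[i]-xy)))
    k=cv2.convexHull(np.argwhere(l==i)[:,::-1].astype(np.int32))
    m=cv2.moments(cv2.fillConvexPoly(np.zeros(mask.shape,np.uint8),k,1),True)
    return np.array([m["m10"],m["m01"]])/m["m00"],st[i,4]
def rotor(c,zf=67,guess=(207.6,232)):
    im=c["pixels"].astype(int); w=im.min(2)>172
    Y,X=np.mgrid[:420,:560]; w&=np.hypot(X-guess[0],Y-guess[1])<20
    p,a=blob(c,w,guess); return plane(c,p,zf)[0],a
def phase(c,C,ang_skip=()):
    im=cv2.GaussianBlur(c["pixels"],(0,0),.6).astype(np.float32)
    th=np.radians(np.arange(0,360,1)); s=0; tot=0
    for rr in range(64,90,3):
        P=np.c_[C[0]+rr*np.cos(th),C[1]+rr*np.sin(th),np.full(360,64.)]
        q=proj(c,P).astype(np.float32)
        v=cv2.remap(im,q[:,0:1],q[:,1:2],cv2.INTER_LINEAR)[:,0]
        face=np.abs(v-np.median(FACE,0)).max(1)<18
        s=s+np.where(face,0,1)
    return th,s
FACE=np.array([[135,141,146]])
E
python3 - <<'E'
from meas import *
import pickle
t=pickle.load(open("top.pkl","rb")); s=pickle.load(open("side.pkl","rb"))
im=t["pixels"].astype(int)
print("face",im[200:206,203:207].reshape(-1,3).mean(0), im[262,207],im[245,172],im[232,172])
C,a=rotor(t); print("C",C,a,"expect area px",)
import meas; meas.FACE=im[200:203,203:208].reshape(-1,3)
th,sc=phase(t,C)
print("".join("%d"%min(9,x) for x in sc))
F=np.sum(sc*np.exp(-8j*th)); print("phase",np.degrees(-np.angle(F)/8)%45)
K=.7
W=im.min(2)>175; D=im.max(2)<62
def cap(name,xy,z,m):
    p,a=blob(t,m,xy); P=plane(t,p,z)[0]; d=P-C
    print(name,p.round(2),a,P.round(1),"r",np.hypot(*d[:2]).round(1),"ang",np.degrees(np.arctan2(d[1],d[0])).round(1),"R",np.hypot(*P[:2]).round()); return P
cr=lambda u,v:(160+u/7,190+v/7)
cap("A",cr(213,458),91,W);cap("B",cr(127,220),91,W);cap("tall_s",cr(213,110),122,W)
cap("crimp_s",cr(457,220),100,W);cap("squat_s",cr(465,365),86,D);cap("dot",cr(205,513),64,im.min(2)>165)
bx=lambda u,v:(270+u/5.714,215+v/5.714)
for n,xy,z,m in(("crimp",bx(103,122),60,W),("squat",bx(415,212),46,D),("tall",bx(705,186),82,W)):
    P=cap(n,xy,z,m); print("   side px (800 scale)",proj(s,P)[0]/K)
E
```

```text
face [140.875      150.75       153.54166667] [139 148 150] [138 146 148] [141 151 155]
C [499.98929966 294.02478683  67.        ] 614 expect area px
000356799999999999788988988888888989898653000000000368999998899999999999999986999998740000000000578999999997443322222222333459988630000000002454579899998899999999999999999987520000000000567899999998553221111122233579887530000000000467899999999999999999999999999998762000000000047889999996547787877666798787798762000000000025787543321111112334589999999999864000
phase 22.834704131888234
A [190.03 254.77] 58 [430.5 323.8  91. ] r 75.6 ang 156.8 R 539.0
B [177.46 220.62] 51 [528.5 365.3  91. ] r 76.7 ang 68.2 R 642.0
tall_s [189.78 205.44] 76 [569.7 325.1 122. ] r 76.4 ang 24.0 R 656.0
crimp_s [225. 221.] 35 [529.9 225.2 100. ] r 75.1 ang -66.5 R 576.0
squat_s [227.38 242.77] 47 [468.3 217.6  86. ] r 82.8 ang -112.5 R 516.0
dot [190.03 254.77] 59 [431.2 329.   64. ] r 77.1 ang 153.0 R 542.0
crimp [287.86 235.49] 29 [495.6  42.8  60. ] r 251.2 ang -91.0 R 497.0
   side px (800 scale) [363.40602285 316.54882634]
squat [342.46 252.72] 110 [ 448.9 -121.    46. ] r 418.1 ang -97.0 R 465.0
   side px (800 scale) [391.97284633 374.6300547 ]
tall [393. 247.] 68 [ 466.9 -264.8   82. ] r 559.8 ang -93.4 R 537.0
   side px (800 scale) [460.33973549 398.49597851]
```

```bash
cat > pp.py <<'E'
from h import *
from scipy.spatial.transform import Rotation as R
C=np.array([500.,294.]); PH=22.9
def bore(k): a=np.radians(PH+45*k); return C+76*np.array([np.cos(a),np.sin(a)])
def quat(phi,xy,z):
    best=None
    for p in(phi,phi+180):
        y=np.array([np.cos(np.radians(p)),np.sin(np.radians(p)),0]); zz=np.array([0,0,-1.])
        q=R.from_matrix(np.c_[np.cross(y,zz),y,zz]).as_quat()
        j=r.inverse_kinematics([*xy,z],q)
        if j is not None and (best is None or abs(j[5])<abs(best[1][5])): best=(q,j)
    return best[0]
def st(): return telemetry.state()
def pick(xy,z,phi,width,up,zt=None):
    """z: TCP height at grasp; up: height to retreat to"""
    q=quat(phi,xy,up); hand.command_gripper(width)
    r.move_pose([*xy,up],q)
    f0=st()["wrist_force"][2]
    r.line_to([*xy,z+25],v=250); r.line_to([*xy,z],v=70)
    s=st(); print("down",s["eef_pos"].round(1),"df",round(s["wrist_force"][2]-f0,1))
    hand.command_gripper(0); s=st(); print("grip w",round(s["gripper_width"],1),"F",round(s["grasp_force"],1),"eef",s["eef_pos"].round(1),"t",s["time"])
    r.line_to([*xy,up],v=250); s=st(); print("up w",round(s["gripper_width"],1),s["eef_pos"].round(1))
def place(xy,z,phi,width,up):
    """z: nominal TCP height with vial on floor"""
    q=quat(phi,xy,up); r.move_pose([*xy,up],q)
    r.line_to([*xy,z+34],v=250); r.line_to([*xy,z+4],v=60)
    f0=st()["wrist_force"]; h=z+4
    while h>z-2.5:
        h-=.7; r.line_to([*xy,h],v=25); s=st(); d=s["wrist_force"]-f0
        if d[2]>3: break
    print("set h-z",round(h-z,1),s["eef_pos"].round(1),"df",d.round(1),"w",round(s["gripper_width"],1))
    hand.command_gripper(width); r.line_to([*xy,z+30],v=80); r.line_to([*xy,up],v=300)
    s=st(); print("released",s["gripper_width"].round(1),"t",s["time"])
E
python3 - <<'E'
from pp import *
import pickle
t=pickle.load(open("top.pkl","rb")); s=pickle.load(open("side.pkl","rb"))
o1,d1=ray(t,[278*.7,212*.7]); o2,d2=ray(s,[375*.7,110*.7])
A=np.c_[d1[0],-d2[0]]; k=np.linalg.lstsq(A,o2-o1,rcond=None)[0]; print("prong",o1+k[0]*d1[0],o2+k[1]*d2[0])
for k in range(-3,6):
    b=bore(k); q=quat(PH+45*k,b,210); j=r.inverse_kinematics([*b,210],q); print(k,b.round(),j.round(2))
q=quat(PH+45,bore(1),210)
pick(np.array([528.5,365.3]),80,PH+45,46,200)
E
```

```text
prong [673.77444795 272.60086656 366.16739777] [668.68178164 275.62130702 365.43233801]
-3 [471. 224.] [ 0.39 -0.22  1.8  -0.    1.56 -0.79]
-2 [530. 224.] [ 0.36 -0.1   1.69 -0.    1.55  1.53]
-1 [570. 265.] [ 0.39  0.02  1.57 -0.    1.54  0.78]
0 [570. 324.] [ 0.48  0.08  1.51 -0.    1.55  0.08]
1 [529. 364.] [ 0.56  0.05  1.54 -0.    1.55 -0.62]
2 [470. 364.] [ 0.62 -0.05  1.65 -0.    1.55 -1.35]
3 [430. 323.] [ 0.6  -0.18  1.77 -0.    1.56  0.98]
4 [430. 264.] [ 0.5  -0.26  1.83 -0.    1.57  0.1 ]
5 [471. 224.] [ 0.39 -0.22  1.8  -0.    1.56 -0.79]
down [528.5 365.2  79.8] df 0.3
grip w 22.7 F 58.8 eef [528.8 365.4  80.7] t 3.2333
up w 22.4 [528.4 365.2 199.8]
```

```bash
python3 - <<'E'
from h import *
c=cams.capture("side"); im=c["pixels"][:,:,::-1]
p=proj(c,[528,365,190])[0].astype(int); print(p)
x,y=max(p[0]-60,0),max(p[1]-70,0)
cv2.imwrite("pics/g1.png",cv2.resize(im[y:y+130,x:x+150],(690,598),interpolation=cv2.INTER_CUBIC))
E
```

```text
[207 137]
```

View pics/g1.png

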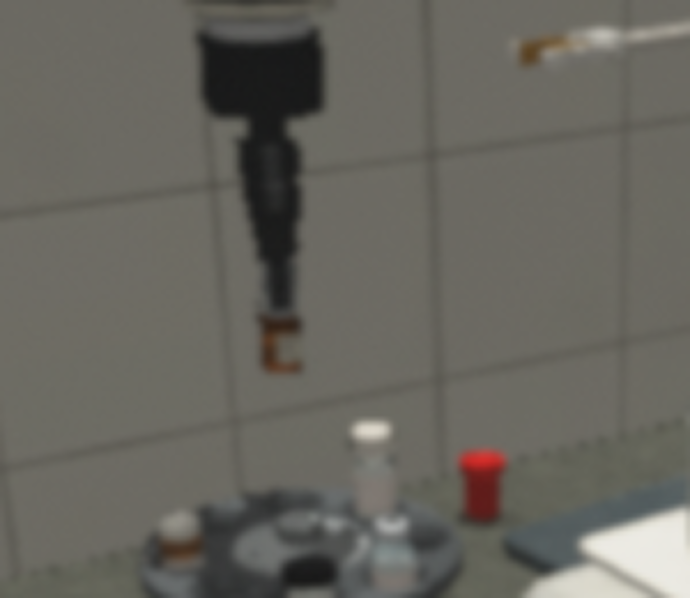

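The small partner is held upright at about (280,345) in the crop. Placing it next.

```bash
python3 - <<'E'
from pp import *
place(bore(-1),80.3,PH-45,44,205)
r.move_pose([400,60,230],quat(90,[400,60],230))
c=cams.capture("top"); cv2.imwrite("pics/t1.png",cv2.resize(c["pixels"][190:275,160:245,::-1],(595,595),interpolation=cv2.INTER_CUBIC))
import pickle; pickle.dump(c,open("t1.pkl","wb"))
E
```

```text
set h-z -0.2 [570.6 265.6  80.7] df [-2.1 -0.   4.9] w 22.9Traceback (most recent call last):
  File "<stdin>", line 2, in <module>
  File "pp.py", line 33, in place
    s=st(); print("released",s["gripper_width"].round(1),"t",s["time"])
                             ^^^^^^^^^^^^^^^^^^^^^^^^
AttributeError: 'float' object has no attribute 'round'
```

```bash
sed -i 's/s\["gripper_width"\].round(1),"t"/round(s["gripper_width"],1),"t"/' pp.py; python3 - <<'E'
from pp import *
import pickle
pick(np.array([495.6,42.8]),48.5,90,44,225)
c=cams.capture("top"); cv2.imwrite("pics/t1.png",cv2.resize(c["pixels"][190:275,160:245,::-1],(595,595),interpolation=cv2.INTER_CUBIC))
pickle.dump(c,open("t1.pkl","wb"))
import meas
from meas import *
C2,a=rotor(c); im=c["pixels"].astype(int); meas.FACE=im[200:203,203:208].reshape(-1,3)
th,sc=phase(c,C2); print(C2,a,np.degrees(-np.angle(np.sum(sc*np.exp(-8j*th)))/8)%45)
p,a=blob(c,im.min(2)>175,(210,203)); print(p,a,plane(c,p,91),bore(-1))
p,a=blob(c,im.min(2)>175,(190,254.8)); P=plane(c,p,91)[0]; print("A",P,np.degrees(np.arctan2(P[1]-294,P[0]-500)))
E
```

```text
down [495.5  42.8  48.3] df 0.1
grip w 16.2 F 58.5 eef [495.9  42.8  49.1] t 13.0333
up w 15.6 [495.1  42.8 223.2]
[500.25766717 294.02098831  67.        ] 627 21.7224739345863
[211.63636364 207.16363636] 51 [[570.32637488 266.86740852  91.        ]] [570.41617595 265.406956  ]
A [430.50265152 323.82656111  91.        ] 156.77217449927045
```

View pics/t1.png

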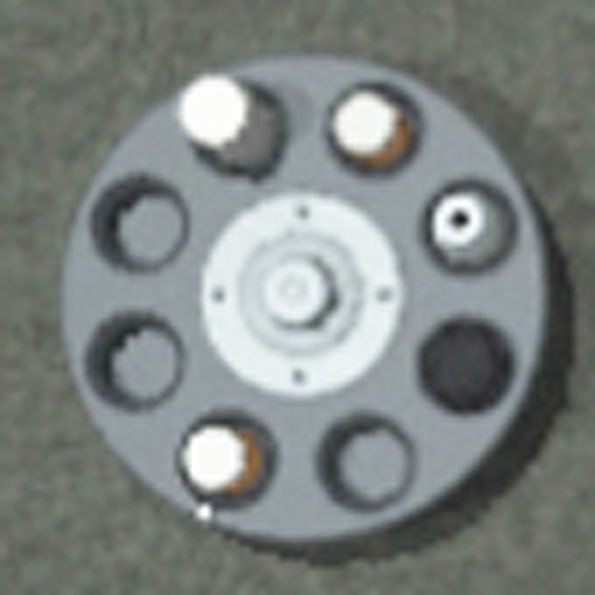

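The small partner now sits in the far bore at crop (365,125) and the rotor has not turned. Next I place crimp, then pick squat.

```bash
python3 - <<'E'
from pp import *
place(bore(2),88.9,PH+90,42,225)
pick(np.array([449.5,-121]),29,0,56,200)
E
```

```text
set h-z -0.2 [470.6 364.1  89.1] df [-0.5 -0.4  4.4] w 15.7
released 41.6 t 19.2667
down [ 449.4 -121.    28.8] df 0.1
grip w 30.7 F 59.1 eef [ 449.8 -121.1   29.7] t 22.925
up w 30.2 [ 449.1 -120.8  198.3]
```

```bash
python3 - <<'E'
from pp import *
place(bore(1),69.3,PH+45,52,225)
pick(np.array([466.9,-264.8]),65,90,48,250)
c=cams.capture("top"); cv2.imwrite("pics/t2.png",cv2.resize(c["pixels"][190:275,160:245,::-1],(595,595),interpolation=cv2.INTER_CUBIC))
E
```

```text
set h-z -0.2 [528.8 364.5  69.7] df [-0.7 -1.   5.3] w 30.7
released 52.3 t 29.7667
down [ 466.8 -264.7   64.8] df 1.0
grip w 25.0 F 59.5 eef [ 467.2 -265.    65.7] t 33.875
up w 25.3 [ 466.5 -264.6  248.1]
```

View pics/t2.png

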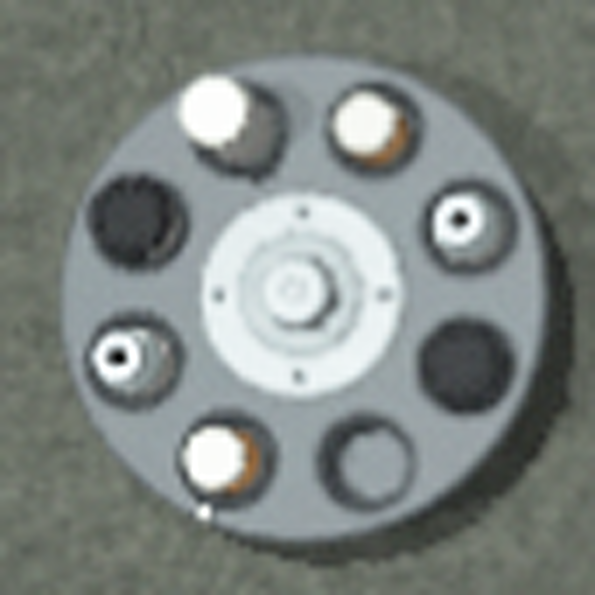

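Squat is seated at (135,222) and crimp at (130,360), with the rotor unmoved. Only the tall bore at (365,462) is still empty.

```bash
python3 - <<'E'
from pp import *
place(bore(4),105.3,PH+180,46,250)
r.move_pose([380,0,300],quat(90,[380,0],300))
o=np.zeros((590,800,3),np.uint8)
c=cams.capture("top")["pixels"][190:275,160:245,::-1]; d=cams.capture("side")["pixels"][150:225,165:265,::-1]
o[:390,:390]=cv2.resize(c,(390,390),interpolation=cv2.INTER_CUBIC)
o[:300,400:800]=cv2.resize(d,(400,300),interpolation=cv2.INTER_CUBIC)
cv2.imwrite("pics/f.png",o[:400])
E
```

```text
set h-z -0.2 [430.2 264.5 105.7] df [-1.2 -1.   6.3] w 25.4
released 46.1 t 40.8667
```

View pics/f.png

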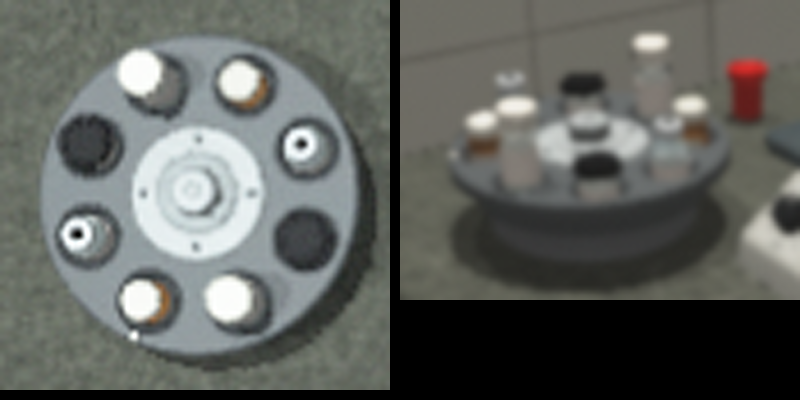

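All eight bores are filled in matching pairs. I'll check the far squat's height numerically before handing in.

```bash
python3 - <<'E'
from pp import *
c=cams.capture("side"); im=c["pixels"].astype(int)
for n,k in(("squat_p",1),("squat_s",5)):
    P=[*bore(k),81.]; p=proj(c,P)[0]; x,y=p.astype(int)
    m=im[y-14:y+15,x-8:x+9].max(2)<50; w=np.argwhere(m).mean(0)+[y-14,x-8]
    print(n,"pred",p.round(1),"seen",w[::-1].round(1),m.sum(),"px/10mm",(proj(c,P)[0]-proj(c,[*bore(k),91.])[0]).round(1))
E
```

```text
squat_p pred [210.1 171.1] seen [210.  170.7] 33 px/10mm [0.2 3. ]
squat_s pred [213.7 191.3] seen [213.8 197.4] 82 px/10mm [0.2 3.2]
```

```bash
python3 -c "
from rig import r; print(r.job_done())"
```

```text
the job is handed in; nothing more can be done
None
```

I moved all four partners into the bores across from their samples, each lowered until it touched the bore floor and then released, left the samples and look-alikes alone, and handed the job in at about 42 s on the robot's clock (limit 96 s).

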